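Nip a coupling in the clamp with the inner dial only

TASK

With the fingertips, push the fin of the clamp's inner dial round clockwise until the pad has slid the coupling along the rods against the end stop and nips it with about 10 N (never as much as 20 N, its caps would dent), then take the hand away and leave it clamped. Turn only the inner dial: the loose lugged ring close round it is a setting and must not be dragged along. Do not touch the coupling, the ram or its pad with the robot, and leave the other things on the bench where they are.

Things in the scene. Friction and masses are not known exactly. Their poses are not given: they have to be found in the camera images.
- clamp: Grey clamp fixed to the bench: a housing 166 x 166 mm (foot 182 mm), 66 mm high, with a double dial on top; from its +y side two rods (12 mm thick, 40 mm apart) run along the clamp's +y to an end bracket. Origin on the bench under the dial axis, z up. Everything along the rods is below 80 mm. Its +y is within 0.3 rad of world +y.
- end_bracket: Grey upright plate 76 x 20 mm, 74 mm high, at the end of the rods; origin at its foot, 255 mm along clamp +y. It carries the end stop, a rigid screw spindle with a round face 32 mm across, 48 mm up. How far it stands out differs each time and is NOT reported: its face is 33 to 58 mm before this origin (197 to 222 mm along clamp +y).
- ram: Steel ram coming out of the housing along clamp +y, 48 mm up, driven by the inner dial at 22 mm per radian. It carries a round black rubber pad 36 mm across on a spring (2000 N/m), whose face is 102 mm along clamp +y from the dial axis at dial value 0. Origin 25 mm behind the pad's face when the spring is slack.
- pad: The rubber pad at the end of the ram; origin at the centre of its face. Its spring gives 10 mm (20 N). Once the coupling is against the stop each 0.1 rad of dial adds about 4 N of grip.
- coupling: Small pipe coupling with two end caps, 77 mm long, 56 mm thick, 0.25 to 0.4 kg, lying loose on the two rods, axis along the clamp's y. Origin near its underside; its ends lie 46 mm towards the housing and 31 mm towards the stop from it. It starts 2 to 16 mm clear of the pad and 2 to 32 mm clear of the stop.
- inner_dial (a joint): Turn of the inner dial (rad), up to 0.4 at the start, grows clockwise from above and drives the ram out; stays where it is left. 0.20 N m turns it freely; each N of grip on the coupling adds 0.022 N m (10 N of grip: 0.42 N m). When the hand leaves, friction holds up to 9 N of grip. The coupling meets the stop at a value between 0.8 and 2.0, known only by feel: the dial stiffens.
- outer_ring (a joint): Turn of the outer ring in the housing (rad), clockwise positive; set within 0.5 of 0 at the start. It is independent of the dial and turns at a touch (0.05 N m), for example when a finger brushes a lug.
- dial_axis (a point): Point on the common axis of dial and ring, on the top face of the inner disc (87 mm above the bench). The inner disc is aluminium, 116 mm across, with a hub 28 mm across rising 26 mm above this face.
- fin (a point): Top of the fin, 40 mm from the axis, 34 mm above the inner disc's top face. The fin is one upright radial blade on the inner disc, 12 mm thick, reaching from the hub to 56 mm from the axis: push its flat side. At dial value 0 it points 140 degrees anticlockwise of the clamp's +x.
- ring_lug (a point): Top of one of the six upright lugs on the dark outer ring, 72 mm from the axis. The ring is 160 mm across, its top face 9 mm below the inner disc's; the lugs (12 mm radially, 20 mm long, 60 degrees apart, inner faces 66 mm from the axis) rise 23 mm above the inner disc's top face.
- nail_tin: Open tin of nails, 78 x 86 x 38 mm, origin under its middle; bystander.
- label_pad: Pad of labels, 79 x 97 x 11 mm, origin under its middle; bystander.
- bench_cap: Round pipe end cap, 91 mm across, 16 mm high, origin under its middle; bystander. Between it and the robot's start pose stands a fixed bench press, over 0.3 m high, at about x 0.45 to 0.65, y 0.37 to 0.57 m: keep the arm clear of it by drawing back before swinging across.
Mind the look-alikes: they are no part of the job. Leave any green, orange or pink look-alike of the coupling alone.

How it is judged (in metres and radians):
At the end, for the whole second after the job is handed in: The coupling is held at rest between the pad (more than 5 N) and the end stop on its bracket (more than 4 N), the dial stands still, and the outer ring's lug is within 6 mm of where it was (contact force between pad and coupling above 5 N and contact force between coupling and end_bracket above 4 N and linear speed of coupling below 0.01 m/s and velocity of joint inner_dial between -0.05 and 0.05 rad/s and distance of ring_lug from where it was at the start of the episode below 0.006 m); the robot touches nothing.
It fails at once if the outer ring is dragged round (its lug moves more than 6 mm, about 5 degrees) (distance of ring_lug from where it was at the start of the episode above 0.006 m).
It fails at once if the coupling is squeezed with more than 20 N (contact force between pad and coupling above 20 N).
It fails at once if the robot touches the coupling (contact force between any of the arm, the fingers and coupling above 1 N).
It fails at once if the robot touches the ram or its pad (contact force between any of the arm, the fingers and ram above 1 N).
It fails at once if a bystander is shifted more than 20 mm (distance of any of nail_tin, label_pad, bench_cap from where it was at the start of the episode above 0.02 m).
It also fails if it takes over 67 s, if anything falls off the work surface, if the arm or the gripper's body presses on something with over 40 N, if the wrist force passes 120 N, or if a joint passes its speed limit or range.

ROBOT

A 7-joint arm with a two-finger parallel gripper is mounted at the origin on a cart in front of the work surface, level with it; the furniture and walls round the work are solid. World frame = base frame: x ahead of the robot, y to its left, z up, the work surface at z = 0. Lengths are in mm, angles in rad, forces in N, time in s.
With the tool pointing down it reaches from about 350 to 900 mm from the base axis. Payload 8.1 kg.
Tool frame: the origin (TCP) lies between the finger pads; the fingertips stand 17 mm ahead of it and the grasp point (between the pads) lies 2 mm behind it; z points along the fingers, y is the line along which they close (so a half turn about z gives the same grasp; the last joint's range is limited). The gripper opens to 85 mm and grips with 20 to 120 N. Pads are 22 mm wide; open, the fingers measure 114 mm over their backs; the gripper's body (76 mm by 85 mm) begins 54 mm behind the grasp point. The pads swing forward as they close: fully open they stand 13 mm farther back than shut.
Start: joints at [1.119, 0.434, 0.025, 1.573, -0.012, 1.134, -0.075], TCP at [213.584, -587.386, 248.323] pointing down, gripper open.
Joint ranges: [-2.62, 2.62], [-0.44, 2.09], [-1.27, 1.32], [0.08, 2.57], [-1.32, 4.46], [0.12, 2], [-2.74, 2.74]. Speed limits (rad/s): [2.22, 2.22, 3.01, 3.01, 3.14, 3.14, 3.14].

INTERFACE

Orientations are given as [roll, pitch, yaw] about the fixed x, y, z axes, in that order (R = Rz(yaw) Ry(pitch) Rx(roll)).
In Python, from station import bot gives the robot as it stands.
- The arm moves only by the tool move_arm, never from a script. Its argument "steps" is text: rows parted by semicolons, each of 5 numbers parted by spaces: the finger opening in mm, from 0 to 85.4, then the shift along the world's x, y, z each as a share of 100 mm, from -1 to 1, then the turn about the world's z as a share of 180 degrees, from -1 to 1. A call has 1 to 8 rows; each row is the pose to reach, as a shift and turn from the pose commanded when the call began, turning the shorter way round; what a row does not reach only later rows make up. A row lasts 1/12 s, in which the tool goes at most 41.7 mm and 7.16 degrees, less where a joint would pass 70% of its speed; a pose out of reach is approached as far as the arm can. A call with a number of a shift or a turn outside -1 to 1 is refused whole. A call with a gripper value outside its range is refused whole. The fingers move at their own pace and stop on an object; "newtons" is the grip in N (left out, the last holds). Time passes only in rows, so rows that repeat a pose let the fingers close. It gives the time, the measured TCP pose, the force, the opening and the grip force at its end, in the units of the state.
- bot.observe(): the state, without advancing time (a new reading comes with each control period).
- bot.read_camera(name): name is "scene" or "top" or "wrist"; returns a dict with "pixels" (400x640x3 uint8, red, green, blue), "fx", "fy", "cx", "cy" (pixels), "dist_coeffs" ([k1, k2, p1, p2, k3] as OpenCV has them; the pictures are not rectified), "R" (3x3) and "t" (3): a world point X has camera coordinates R X + t; the wrist camera has in their place "hand_eye" (4x4, takes a point from camera to tool coordinates, whose origin is the TCP and whose axes are the flange's). Camera axes: x right, y down, z forward; pixel columns grow to the right and rows downward; lengths in mm; the calibration is good to about 2 mm. A picture is of the moment at which its call begins: read the wrist's pose just before it. There is no depth.
- bot.close_job(): hands the job in; it is judged then, once.
The state is a dict: "time_s": time; "joint_pos": joint angles; "joint_velocities": joint speeds; "tau": joint torques, N m; "tcp_pos": TCP position; "tool_rot": TCP orientation; "contact_force": force on the tool from outside, world axes, zero at the start; "moment": the same for the moment, N m; "opening": finger opening in mm; "finger_force": force on a finger pad.
Only numpy, scipy, OpenCV 4.12 (cv2) and the standard library are available. Lean on these libraries where they do the work, as an engineer would, in place of code of your own. Each camera call takes 0.05 s, during which the arm holds its last target. There are 200 camera calls.

## Working session

There is one attempt and no reset: what is moved stays moved. The work goes in short steps, Python scripts to look and compute and a tool call to move; the robot and the scene stay as the last step left them, time stands still between calls to the robot, and variables do not carry over. Pictures are saved under pics/ and viewed, at most 10 in all, crops included, and the job is handed in when it is done.

Besides the shell and the picture viewer there is one more tool, called after "Call:" as name(argument=value, ...) on one line, values as JSON. move_arm: Moves the arm, as the interface text tells. Shift numbers are shares of 100 mm and turn numbers shares of 180 degrees, none past 1 either way. Its arguments: {"type":"object","properties":{"steps":{"type":"string"},"newtons":{"type":"number"}},"required":["steps"]}

```bash
mkdir -p pics; python3 - <<'E'
from station import bot
import cv2,json
s=bot.observe();print(s)
for n in("scene","top"):
    c=bot.read_camera(n);cv2.imwrite(f"pics/{n}0.png",c["pixels"][:,:,::-1])
    print({k:(v.tolist() if hasattr(v,'tolist') else v) for k,v in c.items() if k!="pixels"})
E
```

```text
{'time_s': 0.0, 'joint_pos': array([ 1.11939848,  0.43525317,  0.02500184,  1.57408604, -0.0116126 ,
        1.13398847, -0.07508628]), 'joint_velocities': array([-0.00042115,  0.00124087, -0.00179732, -0.00078747,  0.0001047 ,
        0.00081682, -0.00083724]), 'tau': array([ 3.38019072e-04, -6.70473504e+01,  1.02498136e+00, -3.16200614e+01,
        1.55198027e-02,  1.25827367e-02, -3.52773213e-05]), 'tcp_pos': array([ 213.38230348, -586.94631547,  247.51179142]), 'tool_rot': array([-3.14000962e+00,  1.45646555e-04,  3.48710467e-01]), 'contact_force': array([ 0.54937006,  0.21523425, -0.14189196]), 'moment': array([-0.03464942,  0.02492673, -0.00835126]), 'finger_force': 0.0, 'opening': 85.4420166769089}
{'fx': 401.2049052515205, 'fy': 401.2049052515205, 'cx': 321.15482138803344, 'cy': 197.36804475351994, 'dist_coeffs': [-0.035212477048044324, 0.0, 0.0, 0.0, 0.0], 'R': [[-0.888686961324279, -0.4585142216238533, -0.00043970545934478], [-0.2178677065475215, 0.4231120852936994, -0.8794940737276972], [0.4034465853318654, -0.7814991182637948, -0.47590963526384794]], 't': [550.8249061319957, 221.9313161179441, 945.2120717441516]}
{'fx': 361.5109778838798, 'fy': 361.5109778838798, 'cx': 319.0354220301126, 'cy': 198.12998963399258, 'dist_coeffs': [-0.062486558832337204, 0.0, 0.0, 0.0, 0.0], 'R': [[0.02125278669523562, -0.9997547369537464, 0.006227760129623559], [-0.9821918693339362, -0.022041715792633386, -0.18658321087178437], [0.18667471942390806, -0.0021514421819081087, -0.9824194218481959]], 't': [-36.64355183086477, 625.4906418875029, 1028.3442774431599]}
```

View pics/scene0.png

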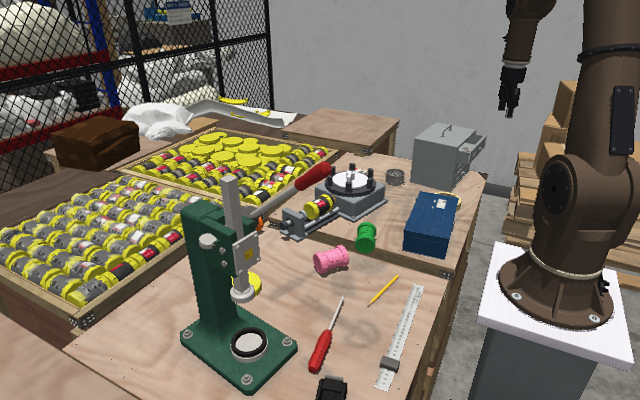

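View pics/top0.png

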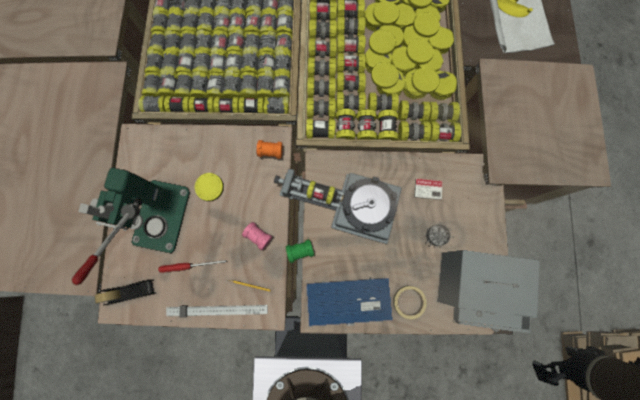

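The clamp is at top-view pixel (368,205), with the yellow-capped coupling at (320,192) on its rods. The look-alikes (orange, pink and green) lie clear of it. I'll enlarge both views of the clamp next.

```bash
cat > h.py <<'E'
import numpy as np,cv2
def ray(c,uv):
    K=np.array([[c["fx"],0,c["cx"]],[0,c["fy"],c["cy"]],[0,0,1]])
    p=cv2.undistortPoints(np.array([[uv]],float),K,np.array(c["dist_coeffs"]))[0,0]
    R=np.array(c["R"]);o=-R.T@np.array(c["t"]);d=R.T@np.array([p[0],p[1],1]);return o,d/np.linalg.norm(d)
def plane(c,uv,z):
    o,d=ray(c,uv);return o+d*(z-o[2])/d[2]
def tri(r1,r2):
    A=np.zeros((3,3));b=np.zeros(3)
    for o,d in(r1,r2):
        M=np.eye(3)-np.outer(d,d);A+=M;b+=M@o
    return np.linalg.solve(A,b)
def proj(c,X):
    K=np.array([[c["fx"],0,c["cx"]],[0,c["fy"],c["cy"]],[0,0,1]])
    return cv2.projectPoints(np.array(X,float).reshape(-1,1,3),cv2.Rodrigues(np.array(c["R"]))[0],np.array(c["t"],float),K,np.array(c["dist_coeffs"]))[0][:,0]
E
python3 - <<'E'
from station import bot
from h import *
T=bot.read_camera("top");S=bot.read_camera("scene")
a=cv2.resize(T["pixels"][160:250,270:410],None,fx=5,fy=5,interpolation=cv2.INTER_CUBIC)[:,:700]
b=cv2.resize(S["pixels"][155:245,270:400],None,fx=5,fy=5,interpolation=cv2.INTER_CUBIC)
cv2.imwrite("pics/tc.png",a[:,:,::-1]);cv2.imwrite("pics/sc.png",b[:,:,::-1])
# white disc
C={}
for n,c,(x0,y0,x1,y1) in(("T",T,(340,180,400,230)),("S",S,(318,163,385,200))):
    h=cv2.cvtColor(c["pixels"],cv2.COLOR_RGB2HSV)[y0:y1,x0:x1]
    m=((h[...,2]>185)&(h[...,1]<40)).astype(np.uint8)
    k=max(cv2.findContours(m,0,2)[0],key=cv2.contourArea)
    e=cv2.fitEllipse(cv2.convexHull(k));C[n]=np.array(e[0])+[x0,y0];print(n,C[n],e[1:],cv2.boundingRect(k))
print("tri",tri(ray(T,C["T"]),ray(S,C["S"])),plane(T,C["T"],87),plane(S,C["S"],87))
E
```

```text
T [369.75883102 203.89486694] ((36.9874382019043, 38.37392807006836), 128.2383270263672) (11, 6, 38, 37)
S [351.29662704 177.99947071] ((18.668100357055664, 36.23845672607422), 85.66506958007812) (15, 6, 35, 19)
tri [ 603.51480727 -172.00657665   90.90673921] [ 606.98159343 -171.67333697   87.        ] [ 603.65396232 -179.83495545   87.        ]
```

View pics/tc.png

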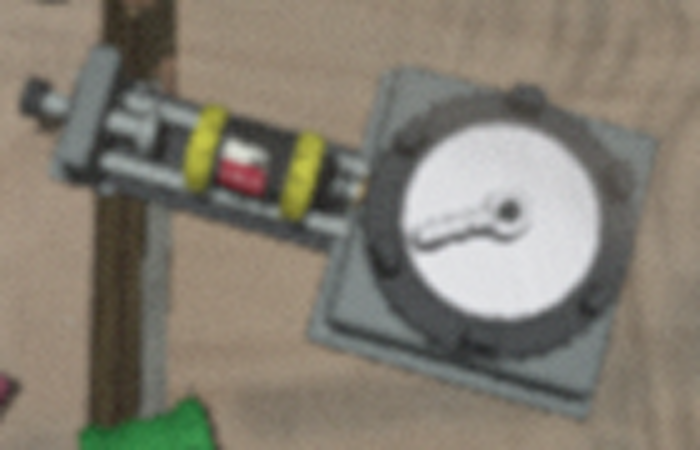

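View pics/sc.png

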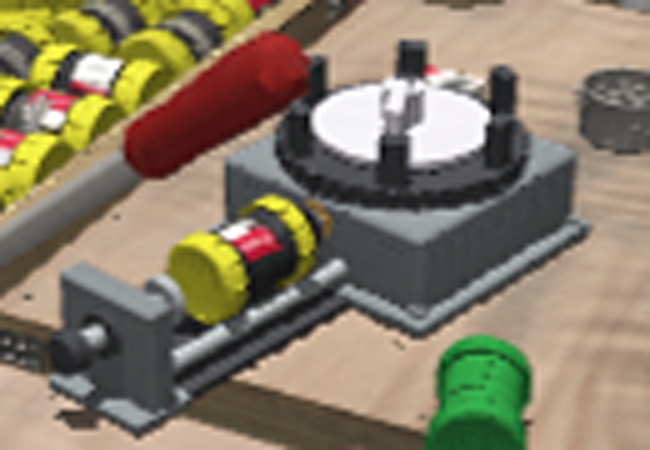

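The top crop shows the disc centre at about (502,220), the hub at (510,210) and the fin running left to about (418,240). The rods run left and slightly up. The scene crop agrees: six black lugs and a white fin standing inside them. The coupling to clamp is the yellow and black one with a red and white label, lying on the rods. I'll work out coarse numbers and start moving up.

```bash
python3 - <<'E'
from station import bot
from h import *
T=bot.read_camera("top")
q=lambda u,v:((u-2)/5+270,(v-2)/5+160)
for n,u,v,z in(("hub",510,210,113),("fintip",416,240,121),("finmid",455,226,121),("disc",502,220,87),("rodA1",180,118,54),("rodA0",365,160,54),("rodB0",340,225,54),("rodB1",110,163,54),("brk",95,110,74),("hc1",400,72,66),("hc2",652,138,66),("hc3",585,410,0)):
    print(n,plane(T,q(u,v),z).round(1))
print("box",plane(T,(445,250),150),plane(T,(535,325),150))
E
```

```text
hub [ 609.2 -173.2  113. ]
fintip [ 589.3 -118.7  121. ]
finmid [ 597.8 -140.8  121. ]
disc [ 607.9 -172.4   87. ]
rodA1 [672.4  18.9  54. ]
rodA0 [648.9 -94.   54. ]
rodB0 [608.5 -79.3  54. ]
rodB1 [643.5  60.5  54. ]
brk [671.6  69.2  74. ]
hc1 [ 701.3 -114.    66. ]
hc2 [ 663.9 -266.6   66. ]
hc3 [ 504.2 -236.5    0. ]
box [ 473.55208526 -366.86280503  150.        ] [ 277.17364824 -606.40336557  150.        ]
```

Call:
move_arm(steps="0 0 0 0.4 0; 0 0 0 0.8 0; 0 0 0 1 0; 0 0 0 1 0", newtons=40)

```text
time_s: 0.58
tcp_pos: [214.3, -589.2, 354.1]
tool_rot: [3.133, -0.001, 0.349]
contact_force: [0.5, 0.2, -0.4]
opening: 38.9
finger_force: 0.0
```

Call:
move_arm(steps="0 0.8 1 0 0.1; 0 0.8 1 0 0.1; 0 0.8 1 0 0.1; 0 0.8 1 0 0.1")

```text
time_s: 0.92
tcp_pos: [300.1, -480.6, 348.5]
tool_rot: [-3.141, -0.005, 0.677]
contact_force: [1.2, -0.1, -0.3]
opening: 0.2
finger_force: 0.0
```

Call:
move_arm(steps="0 0.8 1 0 0.1; 0 0.8 1 0 0.1; 0 0.8 1 0 0.1; 0 0.8 1 0 0.1")

```text
time_s: 1.25
tcp_pos: [379.2, -380.1, 348.4]
tool_rot: [3.141, -0.004, 0.991]
contact_force: [0.4, 0.7, -0.4]
opening: 0.2
finger_force: 0.0
```

Call:
move_arm(steps="0 0.8 1 0 0.1; 0 0.8 1 0 0.1; 0 0.8 1 0 0.1; 0 0.8 1 0 0.1")

```text
time_s: 1.58
tcp_pos: [458.3, -279.7, 348.3]
tool_rot: [3.14, -0.004, 1.305]
contact_force: [-0.3, 0.5, 1.0]
opening: 0.1
finger_force: 0.0
```

Call:
move_arm(steps="0 0.8 1 -0.5 0.1; 0 0.8 1 -0.5 0.1; 0 0.8 1 -0.5 0.1; 0 0.8 1 -0.5 0.1; 0 0.8 1 -0.5 0.1; 0 0.8 1 -0.5 0.1")

```text
time_s: 2.08
tcp_pos: [533.4, -187.4, 297.7]
tool_rot: [-3.14, -0.0, 1.605]
contact_force: [0.6, -0.5, -0.3]
opening: 0.0
finger_force: 0.0
```

```bash
cat >> h.py <<'E'
from scipy.spatial.transform import Rotation as Ro
def wrist(bot):
    s=bot.observe();c=bot.read_camera("wrist");H=np.array(c["hand_eye"])
    M=np.eye(4);M[:3,:3]=Ro.from_euler("xyz",s["tool_rot"]).as_matrix();M[:3,3]=s["tcp_pos"]
    W=np.linalg.inv(M@H);c["R"]=W[:3,:3];c["t"]=W[:3,3];return s,c
E
python3 - <<'E'
from station import bot
from h import *
s,c=wrist(bot);print(s["tcp_pos"],s["tool_rot"],c["hand_eye"])
im=c["pixels"][:,:,::-1].copy()
for X,col in(((607.5,-172.5,87),(0,0,255)),((607.5,-172.5,113),(255,0,0)),((589.3,-118.7,121),(0,255,0))):
    p=proj(c,X)[0];print(p);cv2.circle(im,tuple(int(v) for v in p),3,col,-1) if 0<p[0]<640 and 0<p[1]<400 else 0
cv2.imwrite("pics/w1.png",im)
E
```

```text
[ 533.41292763 -187.42563439  297.69942356] [-3.14020613e+00 -3.48607239e-04  1.60518094e+00] [[ 1.43669035e-04 -9.65796077e-01 -2.59302750e-01  6.62025427e+01]
 [ 9.99999368e-01  4.27972900e-04 -1.03996430e-03 -6.03493829e-01]
 [ 1.11536800e-03 -2.59302437e-01  9.65795528e-01 -1.26174324e+02]
 [ 0.00000000e+00  0.00000000e+00  0.00000000e+00  1.00000000e+00]]
[395.97485081 163.48229621]
[401.90112883 167.89629249]
[389.0881829  107.70222475]
```

View pics/w1.png

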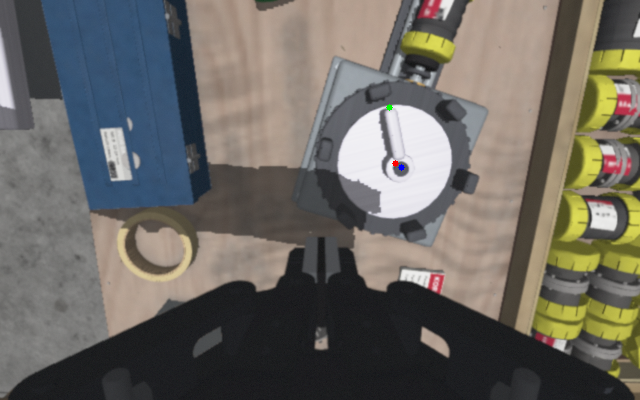

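The wrist view confirms the axis at pixel (400,166) and the fin tip at (390,110), and the projected marks land on both. The fin stands at about 109 degrees in the world frame. I'll bring the closed fingers behind its anticlockwise (-x) side.

Call:
move_arm(steps="0 0.36 0.38 -0.3 0.095; 0 0.36 0.38 -0.7 0.095; 0 0.36 0.38 -1 0.095; 0 0.36 0.38 -1 0.095; 0 0.36 0.38 -1 0.095")

```text
time_s: 2.55
tcp_pos: [567.9, -151.4, 197.6]
tool_rot: [-3.138, -0.001, 1.899]
contact_force: [0.3, 0.0, 0.8]
opening: -0.0
finger_force: 0.0
```

Call:
move_arm(steps="0 0 0 -0.3 0; 0 0 0 -0.5 0; 0 0 0 -0.5 0; 0 0 0 -0.5 0")

```text
time_s: 2.88
tcp_pos: [570.0, -151.0, 150.5]
tool_rot: [3.141, 0.002, 1.9]
contact_force: [-0.4, -0.7, 0.6]
opening: 0.4
finger_force: 0.0
```

```bash
python3 - <<'E'
from station import bot
from h import *
s,c=wrist(bot);print(s["tcp_pos"],s["tool_rot"],s["contact_force"])
S=bot.read_camera("scene")
b=cv2.resize(S["pixels"][110:210,300:400],None,fx=5,fy=5,interpolation=cv2.INTER_CUBIC)
cv2.imwrite("pics/w2.png",np.hstack([cv2.resize(c["pixels"][60:300,190:450],None,fx=1.15,fy=1.15)[:276], b[:276,:500] if 0 else cv2.resize(b,(276,276))])[:,:,::-1])
E
```

```text
[ 569.95443611 -151.00385114  150.52136451] [3.14073932e+00 1.55253405e-03 1.90009712e+00] [-0.40862748 -0.69092284  0.61226635]
```

View pics/w2.png

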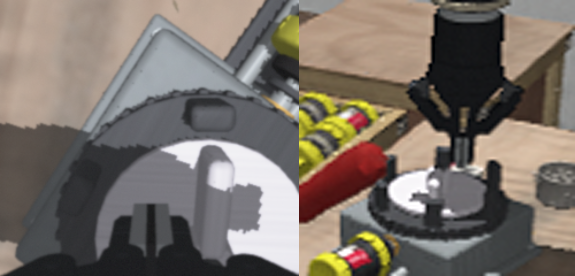

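The fingers sit beside the fin on its anticlockwise side, inside the lugs (wrist crop: fingers around (150,235), fin at (212,200)). I'll descend and write a small helper for the arc shifts and the torque about the axis.

Call:
move_arm(steps="0 0 0 -0.15 0; 0 0 0 -0.28 0; 0 0 0 -0.28 0; 0 0 0 -0.28 0; 0 0 0 -0.28 0")

```text
time_s: 3.4
tcp_pos: [570.6, -149.6, 122.1]
tool_rot: [3.14, 0.001, 1.903]
contact_force: [-1.0, 1.0, 0.2]
opening: 0.3
finger_force: 0.0
```

```bash
cat > arc.py <<'E'
from station import bot
import numpy as np,sys
A=np.array([607.5,-172.5])
def P(phi,d,r=34):
    a=np.radians(phi);return A+r*np.array([np.cos(a),np.sin(a)])+d*np.array([-np.sin(a),np.cos(a)])
def rep():
    s=bot.observe();p=s["tcp_pos"][:2]-A;F=s["contact_force"];y=np.degrees(s["tool_rot"][2]);a=np.radians(y)
    loc=p@np.array([[np.cos(a),-np.sin(a)],[np.sin(a),np.cos(a)]])
    print("t %.2f yaw %.1f loc(r,d) %s z %.1f F %s Mz %.3f  T(p x F)=%.3f N.m"%(s["time_s"],y,loc.round(1),s["tcp_pos"][2],F.round(2),s["moment"][2],(p[0]*F[1]-p[1]*F[0])/1e3))
def plan(c0,ph0,targets):  # c0 cmd xy, targets (phi,d)
    for ph,d in targets:
        q=(P(ph,d)-c0)/100;print("phi %.1f d %.1f: %.3f %.3f turn %.4f"%(ph,d,*q,(ph-ph0)/180))
E
python3 -c "
from arc import *
rep();c=np.array([569.6,-149.4]);plan(c,109.1,[(109,28),(109,22),(109,20),(105,20),(101,20),(97,20),(93,20),(89,20),(85,20)])"
```

```text
t 3.40 yaw 109.1 loc(r,d) [33.7 27.4] z 122.1 F [-0.96  0.98  0.2 ] Mz -0.001  T(p x F)=-0.014 N.m
phi 109.0 d 28.0: 0.004 -0.001 turn -0.0006
phi 109.0 d 22.0: 0.060 0.019 turn -0.0006
phi 109.0 d 20.0: 0.079 0.025 turn -0.0006
phi 105.0 d 20.0: 0.098 0.046 turn -0.0228
phi 101.0 d 20.0: 0.118 0.065 turn -0.0450
phi 97.0 d 20.0: 0.139 0.082 turn -0.0672
phi 93.0 d 20.0: 0.161 0.098 turn -0.0894
phi 89.0 d 20.0: 0.185 0.112 turn -0.1117
phi 85.0 d 20.0: 0.209 0.125 turn -0.1339
```

Next is contact plus about 12 degrees of push.

Call:
move_arm(steps="0 0.04 0.012 0 0; 0 0.08 0.025 0 0; 0 0.08 0.025 0 0; 0 0.09 0.036 0 -0.012; 0 0.1 0.046 0 -0.023; 0 0.11 0.056 0 -0.034; 0 0.12 0.065 0 -0.045; 0 0.12 0.065 0 -0.045")

```text
time_s: 4.07
tcp_pos: [580.9, -143.4, 120.4]
tool_rot: [-3.14, 0.001, 1.76]
contact_force: [-4.1, -1.4, 2.9]
opening: -0.1
finger_force: 2.1
```

```bash
python3 - <<'E'
from arc import *
from h import *
rep();s,c=wrist(bot);cv2.imwrite("pics/w3.png",c["pixels"][60:330,180:460,::-1])
plan(np.array([581.6,-142.9]),101,[(p,20) for p in(98,95,92,89,86)])
E
```

```text
t 4.07 yaw 100.9 loc(r,d) [33.6 20.6] z 120.4 F [-4.11 -1.43  2.91] Mz -0.032  T(p x F)=0.158 N.m
phi 98.0 d 20.0: 0.014 0.013 turn -0.0167
phi 95.0 d 20.0: 0.030 0.025 turn -0.0333
phi 92.0 d 20.0: 0.047 0.037 turn -0.0500
phi 89.0 d 20.0: 0.065 0.047 turn -0.0667
phi 86.0 d 20.0: 0.083 0.057 turn -0.0833
```

View pics/w3.png

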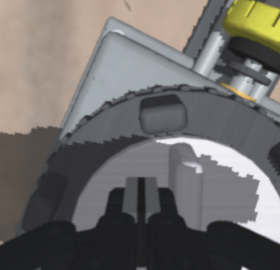

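Call:
move_arm(steps="0 0.014 0.013 0 -0.017; 0 0.03 0.025 0 -0.033; 0 0.047 0.037 0 -0.05; 0 0.065 0.047 0 -0.067; 0 0.083 0.057 0 -0.083; 0 0.083 0.057 0 -0.083")

```text
time_s: 4.62
tcp_pos: [589.1, -137.5, 120.2]
tool_rot: [-3.14, 0.001, 1.499]
contact_force: [-4.7, -1.6, 2.1]
opening: 0.1
finger_force: 2.2
```

```bash
python3 - <<'E'
from arc import *
rep()
plan(np.array([589.9,-137.2]),86,[(p,20) for p in(84,82,80,78,76)])
E
```

```text
t 4.62 yaw 85.9 loc(r,d) [33.6 20.9] z 120.2 F [-4.69 -1.56  2.09] Mz -0.052  T(p x F)=0.193 N.m
phi 84.0 d 20.0: 0.013 0.006 turn -0.0111
phi 82.0 d 20.0: 0.025 0.012 turn -0.0222
phi 80.0 d 20.0: 0.038 0.017 turn -0.0333
phi 78.0 d 20.0: 0.051 0.021 turn -0.0444
phi 76.0 d 20.0: 0.064 0.025 turn -0.0556
```

Call:
move_arm(steps="0 0.013 0.006 0 -0.011; 0 0.025 0.012 0 -0.022; 0 0.038 0.017 0 -0.033; 0 0.051 0.021 0 -0.044; 0 0.064 0.025 0 -0.056; 0 0.064 0.025 0 -0.056")

```text
time_s: 5.12
tcp_pos: [595.2, -134.8, 120.1]
tool_rot: [-3.139, 0.001, 1.324]
contact_force: [-5.3, -0.5, 2.5]
opening: 0.0
finger_force: 2.5
```

```bash
python3 - <<'E'
from arc import *
rep()
plan(np.array([596.3,-134.7]),76,[(p,20) for p in(74,72,70,68,66)])
E
```

```text
t 5.12 yaw 75.9 loc(r,d) [33.6 21.1] z 120.1 F [-5.27 -0.54  2.53] Mz -0.092  T(p x F)=0.205 N.m
phi 74.0 d 20.0: 0.013 0.004 turn -0.0111
phi 72.0 d 20.0: 0.027 0.007 turn -0.0222
phi 70.0 d 20.0: 0.040 0.010 turn -0.0333
phi 68.0 d 20.0: 0.054 0.012 turn -0.0444
phi 66.0 d 20.0: 0.068 0.014 turn -0.0556
```

Call:
move_arm(steps="0 0.013 0.004 0 -0.011; 0 0.027 0.007 0 -0.022; 0 0.04 0.01 0 -0.033; 0 0.054 0.012 0 -0.044; 0 0.068 0.014 0 -0.056; 0 0.068 0.014 0 -0.056")

```text
time_s: 5.62
tcp_pos: [602.0, -133.1, 120.0]
tool_rot: [-3.139, 0.001, 1.149]
contact_force: [-5.7, -0.1, 2.4]
opening: 0.1
finger_force: 2.5
```

```bash
python3 - <<'E'
from arc import *
rep()
plan(np.array([603.1,-133.3]),66,[(p,20) for p in(64,62,60,58,56)])
E
```

```text
t 5.62 yaw 65.8 loc(r,d) [33.6 21.2] z 120.0 F [-5.73 -0.09  2.43] Mz -0.027  T(p x F)=0.226 N.m
phi 64.0 d 20.0: 0.013 0.001 turn -0.0111
phi 62.0 d 20.0: 0.027 0.002 turn -0.0222
phi 60.0 d 20.0: 0.041 0.002 turn -0.0333
phi 58.0 d 20.0: 0.055 0.002 turn -0.0444
phi 56.0 d 20.0: 0.068 0.002 turn -0.0556
```

Call:
move_arm(steps="0 0.013 0.001 0 -0.011; 0 0.027 0.002 0 -0.022; 0 0.041 0.002 0 -0.033; 0 0.055 0.002 0 -0.044; 0 0.068 0.002 0 -0.056; 0 0.068 0.002 0 -0.056")

```text
time_s: 6.12
tcp_pos: [608.8, -132.5, 120.0]
tool_rot: [-3.139, 0.001, 0.973]
contact_force: [-5.1, 0.0, 2.8]
opening: -0.2
finger_force: 2.5
```

```bash
python3 - <<'E'
from arc import *
rep()
plan(np.array([609.9,-133.1]),56,[(p,20) for p in(54,52,50,48,46)])
E
```

```text
t 6.12 yaw 55.8 loc(r,d) [33.8 21.4] z 120.0 F [-5.11  0.04  2.75] Mz 0.014  T(p x F)=0.204 N.m
phi 54.0 d 20.0: 0.014 -0.001 turn -0.0111
phi 52.0 d 20.0: 0.028 -0.003 turn -0.0222
phi 50.0 d 20.0: 0.041 -0.005 turn -0.0333
phi 48.0 d 20.0: 0.055 -0.008 turn -0.0444
phi 46.0 d 20.0: 0.068 -0.010 turn -0.0556
```

Call:
move_arm(steps="0 0.014 -0.001 0 -0.011; 0 0.028 -0.003 0 -0.022; 0 0.041 -0.005 0 -0.033; 0 0.055 -0.008 0 -0.044; 0 0.068 -0.01 0 -0.056; 0 0.068 -0.01 0 -0.056")

```text
time_s: 6.62
tcp_pos: [615.6, -133.2, 119.9]
tool_rot: [-3.139, 0.001, 0.797]
contact_force: [-5.6, 1.3, 2.5]
opening: -0.2
finger_force: 2.5
```

```bash
python3 - <<'E'
from arc import *
rep()
plan(np.array([616.7,-134.1]),46,[(p,20) for p in(44,42,40,38,36)])
E
```

```text
t 6.62 yaw 45.7 loc(r,d) [33.8 21.7] z 119.9 F [-5.61  1.28  2.48] Mz 0.022  T(p x F)=0.231 N.m
phi 44.0 d 20.0: 0.014 -0.004 turn -0.0111
phi 42.0 d 20.0: 0.027 -0.008 turn -0.0222
phi 40.0 d 20.0: 0.040 -0.012 turn -0.0333
phi 38.0 d 20.0: 0.053 -0.017 turn -0.0444
phi 36.0 d 20.0: 0.066 -0.022 turn -0.0556
```

Call:
move_arm(steps="0 0.014 -0.004 0 -0.011; 0 0.027 -0.008 0 -0.022; 0 0.04 -0.012 0 -0.033; 0 0.053 -0.017 0 -0.044; 0 0.066 -0.022 0 -0.056; 0 0.066 -0.022 0 -0.056")

```text
time_s: 7.12
tcp_pos: [622.3, -135.0, 119.9]
tool_rot: [-3.139, 0.001, 0.622]
contact_force: [-5.0, 2.3, 1.9]
opening: -0.3
finger_force: 2.5
```

```bash
python3 - <<'E'
from arc import *
rep()
plan(np.array([623.3,-136.3]),36,[(p,20) for p in(34,32,30,28,26)])
E
```

```text
t 7.12 yaw 35.6 loc(r,d) [33.9 21.9] z 119.9 F [-5.04  2.31  1.91] Mz 0.005  T(p x F)=0.223 N.m
phi 34.0 d 20.0: 0.012 -0.006 turn -0.0111
phi 32.0 d 20.0: 0.024 -0.012 turn -0.0222
phi 30.0 d 20.0: 0.036 -0.019 turn -0.0333
phi 28.0 d 20.0: 0.048 -0.026 turn -0.0444
phi 26.0 d 20.0: 0.060 -0.033 turn -0.0556
```

Call:
move_arm(steps="0 0.012 -0.006 0 -0.011; 0 0.024 -0.012 0 -0.022; 0 0.036 -0.019 0 -0.033; 0 0.048 -0.026 0 -0.044; 0 0.06 -0.033 0 -0.056; 0 0.06 -0.033 0 -0.056")

```text
time_s: 7.62
tcp_pos: [628.5, -137.8, 119.9]
tool_rot: [-3.139, 0.001, 0.446]
contact_force: [-5.2, 3.2, 1.5]
opening: -0.2
finger_force: 2.6
```

```bash
python3 - <<'E'
from arc import *
rep()
plan(np.array([629.3,-139.6]),26,[(p,20) for p in(24,22,20,18,16)])
E
```

```text
t 7.62 yaw 25.6 loc(r,d) [33.9 22.2] z 119.9 F [-5.23  3.16  1.49] Mz -0.009  T(p x F)=0.248 N.m
phi 24.0 d 20.0: 0.011 -0.008 turn -0.0111
phi 22.0 d 20.0: 0.022 -0.016 turn -0.0222
phi 20.0 d 20.0: 0.033 -0.025 turn -0.0333
phi 18.0 d 20.0: 0.044 -0.034 turn -0.0444
phi 16.0 d 20.0: 0.054 -0.043 turn -0.0556
```

Call:
move_arm(steps="0 0.011 -0.008 0 -0.011; 0 0.022 -0.016 0 -0.022; 0 0.033 -0.025 0 -0.033; 0 0.044 -0.034 0 -0.044; 0 0.044 -0.034 0 -0.044; 0 0.044 -0.034 0 -0.044")

```text
time_s: 8.12
tcp_pos: [632.7, -140.4, 119.9]
tool_rot: [-3.138, 0.002, 0.311]
contact_force: [-6.4, 5.3, 3.3]
opening: 0.7
finger_force: 3.5
```

```bash
python3 - <<'E'
from arc import *
from h import *
rep()
plan(np.array([633.7,-143.0]),18,[(p,20) for p in(16,14,12,10,8)])
T=bot.read_camera("top")
cv2.imwrite("pics/t5.png",cv2.resize(T["pixels"][160:250,265:405],None,fx=5,fy=5,interpolation=cv2.INTER_CUBIC)[:,:,::-1])
E
```

```text
t 8.12 yaw 17.8 loc(r,d) [33.8 22.9] z 119.9 F [-6.36  5.3   3.32] Mz -0.001  T(p x F)=0.338 N.m
phi 16.0 d 20.0: 0.010 -0.009 turn -0.0111
phi 14.0 d 20.0: 0.020 -0.019 turn -0.0222
phi 12.0 d 20.0: 0.029 -0.029 turn -0.0333
phi 10.0 d 20.0: 0.038 -0.039 turn -0.0444
phi 8.0 d 20.0: 0.047 -0.050 turn -0.0556
```

View pics/t5.png

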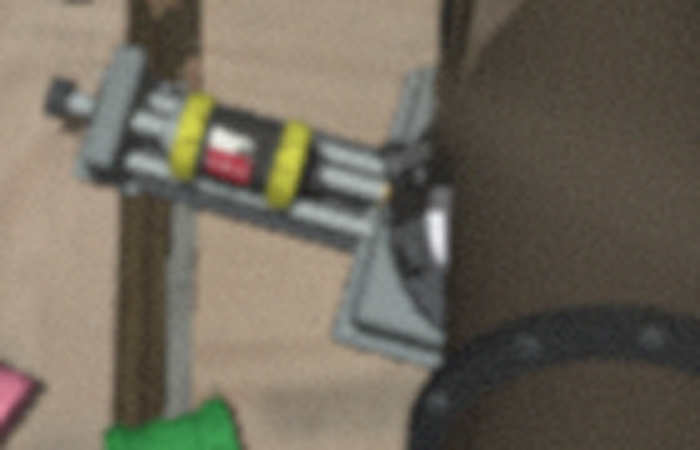

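The dial has stiffened (0.34 against about 0.225 N m), and the top view shows the coupling at the stop, with its cap at (185,135). I'll now go in fine steps.

Call:
move_arm(steps="0 0.01 -0.009 0 -0.011; 0 0.02 -0.019 0 -0.022; 0 0.02 -0.019 0 -0.022; 0 0.02 -0.019 0 -0.022; 0 0.02 -0.019 0 -0.022")

```text
time_s: 8.58
tcp_pos: [634.6, -141.7, 119.9]
tool_rot: [-3.138, 0.002, 0.242]
contact_force: [-6.6, 6.3, 3.7]
opening: -0.2
finger_force: 4.1
```

```bash
python3 - <<'E'
from arc import *
rep()
plan(np.array([635.7,-144.9]),14,[(p,20) for p in(12,11,10,8)])
E
```

```text
t 8.58 yaw 13.9 loc(r,d) [33.7 23.4] z 119.9 F [-6.64  6.27  3.67] Mz -0.028  T(p x F)=0.375 N.m
phi 12.0 d 20.0: 0.009 -0.010 turn -0.0111
phi 11.0 d 20.0: 0.014 -0.015 turn -0.0167
phi 10.0 d 20.0: 0.018 -0.020 turn -0.0222
phi 8.0 d 20.0: 0.027 -0.031 turn -0.0333
```

Call:
move_arm(steps="0 0.009 -0.01 0 -0.011; 0 0.018 -0.02 0 -0.022; 0 0.018 -0.02 0 -0.022; 0 0.018 -0.02 0 -0.022; 0 0.018 -0.02 0 -0.022")

```text
time_s: 9.0
tcp_pos: [636.5, -143.1, 119.9]
tool_rot: [-3.137, 0.002, 0.174]
contact_force: [-6.8, 8.0, 3.8]
opening: -0.3
finger_force: 4.8
```

```bash
python3 - <<'E'
from arc import *
rep()
plan(np.array([637.5,-146.9]),10,[(p,20) for p in(8,7,6)])
E
```

```text
t 9.00 yaw 9.9 loc(r,d) [33.6 23.9] z 119.9 F [-6.77  8.05  3.76] Mz -0.013  T(p x F)=0.432 N.m
phi 8.0 d 20.0: 0.009 -0.011 turn -0.0111
phi 7.0 d 20.0: 0.013 -0.016 turn -0.0167
phi 6.0 d 20.0: 0.017 -0.022 turn -0.0222
```

Call:
move_arm(steps="0 0.009 -0.011 0 -0.011; 0 0.009 -0.011 0 -0.011; 0 0.009 -0.011 0 -0.011; 0 0.009 -0.011 0 -0.011")

```text
time_s: 9.33
tcp_pos: [637.3, -143.9, 119.8]
tool_rot: [-3.137, 0.003, 0.139]
contact_force: [-5.9, 8.9, 3.9]
opening: -0.5
finger_force: 5.1
```

```bash
python3 -c "
from arc import *
rep()"
```

```text
t 9.33 yaw 8.0 loc(r,d) [33.5 24.2] z 119.8 F [-5.94  8.93  3.91] Mz -0.012  T(p x F)=0.436 N.m
```

The grip is about 10 N. I'll back off tangentially, then lift.

Call:
move_arm(steps="0 -0.005 0.03 0 0; 0 -0.01 0.06 0 0; 0 -0.013 0.085 0 0; 0 -0.013 0.085 0 0; 0 -0.013 0.085 0 0; 0 -0.013 0.085 0 0")

```text
time_s: 9.83
tcp_pos: [637.6, -139.0, 120.5]
tool_rot: [-3.141, -0.001, 0.136]
contact_force: [0.6, 2.5, 0.4]
opening: -0.1
finger_force: 1.1
```

Call:
move_arm(steps="0 0 0 0.1 0; 0 0 0 0.4 0; 0 0 0 0.8 0; 0 0 0 1 0; 0 0 0 1 0; 0 0 0 1 0")

```text
time_s: 10.33
tcp_pos: [637.9, -140.4, 222.9]
tool_rot: [3.14, -0.004, 0.134]
contact_force: [-0.2, -0.0, -1.0]
opening: -0.1
finger_force: 0.0
```

Call:
move_arm(steps="0 -0.4 0 0.2 0; 0 -0.8 0 0.5 0; 0 -1 0 0.5 0; 0 -1 0 0.5 0; 0 -1 0 0.5 0; 0 -1 0 0.5 0")

```text
time_s: 10.83
tcp_pos: [537.1, -139.6, 269.9]
tool_rot: [-3.142, 0.0, 0.135]
contact_force: [0.9, -0.7, -0.2]
opening: 0.1
finger_force: 0.0
```

```bash
python3 - <<'E'
from arc import *
from h import *
rep()
s,c=wrist(bot)
im=c["pixels"][:,:,::-1].copy()
# dial axis & fin direction for estimating the dial value
print(proj(c,[[607.5,-172.5,113]]))
T=bot.read_camera("top")["pixels"][160:250,265:405,::-1]
cv2.imwrite("pics/end.png",np.vstack([im[:300],cv2.resize(cv2.resize(T,(466,300)),(640,300))]))
E
```

```text
t 10.83 yaw 7.7 loc(r,d) [-65.4  42.1] z 269.9 F [ 0.93 -0.73 -0.17] Mz -0.017  T(p x F)=0.021 N.m
[[373.65144241 107.23705639]]
```

View pics/end.png

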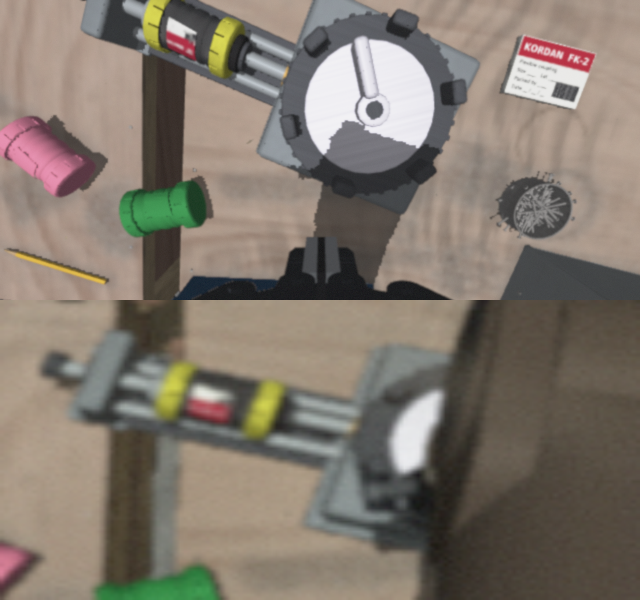

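```bash
python3 - <<'E'
from station import bot
from h import *
s,c=wrist(bot)
w1=dict(c);M=np.eye(4);M[:3,:3]=Ro.from_euler("xyz",[-3.14020613,-3.486e-4,1.60518]).as_matrix();M[:3,3]=[533.413,-187.426,297.699]
W=np.linalg.inv(M@np.array(c["hand_eye"]));w1["R"]=W[:3,:3];w1["t"]=W[:3,3]
ang=lambda c,p,z:(lambda X:(round(np.degrees(np.arctan2(X[1]+172.5,X[0]-607.5)),1),round(np.hypot(X[0]-607.5,X[1]+172.5),1)))(plane(c,p,z))
for p in((378,91),(453,110),(466,182),(412,230),(350,215),(325,150)):print("before",ang(w1,p,110))
for p in((403,22),(453,92),(421,168),(343,186),(291,125),(316,40)):print("after",ang(c,p,110))
print("hub",plane(c,(374,109),113).round(1),"fin",plane(c,(361,40),121).round(1),ang(c,(361,40),121),ang(c,(367,75),121))
print("hub1",plane(w1,(402,167),113).round(1))
cv2.imwrite("pics/finz.png",cv2.resize(c["pixels"][0:200,260:480],None,fx=3.2,fy=3,interpolation=cv2.INTER_CUBIC)[:600,:,::-1])
E
```

```text
before (np.float64(112.1), np.float64(71.6))
before (np.float64(51.1), np.float64(67.4))
before (np.float64(-12.0), np.float64(65.2))
before (np.float64(-75.0), np.float64(66.2))
before (np.float64(-132.0), np.float64(67.9))
before (np.float64(170.4), np.float64(73.3))
after (np.float64(-9.9), np.float64(67.6))
after (np.float64(-71.2), np.float64(65.6))
after (np.float64(-131.6), np.float64(66.0))
after (np.float64(167.9), np.float64(70.1))
after (np.float64(109.3), np.float64(69.4))
after (np.float64(50.2), np.float64(69.6))
hub [ 606.5 -172.7  113. ] fin [ 654.7 -153.   121. ] (np.float64(22.4), np.float64(51.1)) (np.float64(24.9), np.float64(25.6))
hub1 [ 607.7 -173.3  113. ]
```

View pics/finz.png

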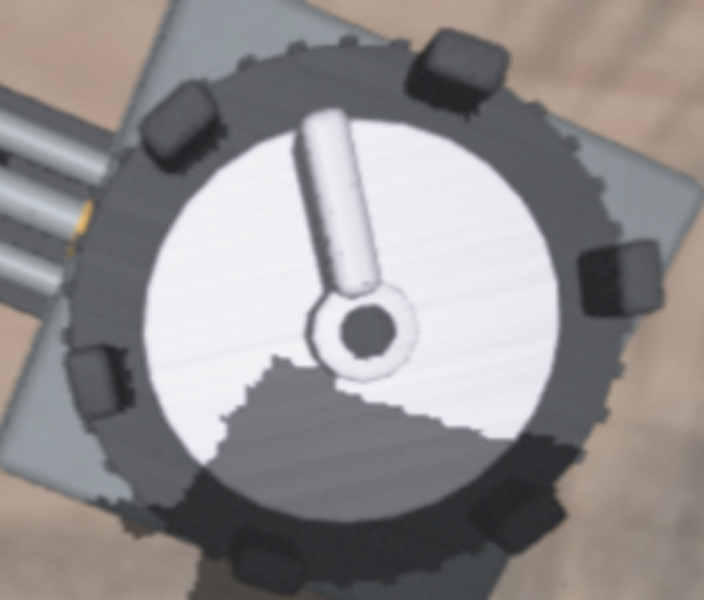

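The ring lugs average no change (about 0 degrees), and the fin stands at about 22 degrees. That fits the loaded contact geometry, so it did not spring back noticeably. The robot is clear and the bystanders are untouched, so I'm handing in.

```bash
python3 -c "
from station import bot
print(bot.close_job())"
```

```text
the job is handed in; nothing more can be done
None
```

I turned the inner dial until the coupling was nipped against the end stop at an estimated 9–10 N (from wrist torque), backed the hand away with the outer ring unmoved as far as the images show, and handed the job in; no verdict came back.

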